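Square a jewellery case into the corner guide

TASK

On the appraiser's desk, push the navy-blue jewellery case along the desk top into the corner of the aluminium squaring guide, until its long far side lies flush against the long rail and its right-hand end is against the short rail. Push it gently, without ramming it into the rails, and only push it with the fingers, never lift or tip it; leave the burgundy case and everything else on the desk where they are, and finish with the hand clear.

Things in the scene. Friction and masses are not known exactly. Their poses are not given: they have to be found in the camera images.
- navy_case: closed navy-blue presentation case with a brass seam, a plain block 92 mm (its x) by 120 mm (its y) by 45 mm high (z), about 0.35 kg, loose and flat on the desk; too wide to grasp, it slides under a push of 1 to 4 N. Origin: centre of its underside. At the start its x points roughly away from the robot (within 0.25 rad)
- guide: L-shaped aluminium guide fixed to the desk; rails 18 mm high, 16 mm thick. Origin: inner corner of the L at desk level. The long rail's inner face runs 540 mm from it along the guide's +y (robot's left) and faces -x (the robot); the short rail's inner face runs 100 mm along -x and faces +y. Its x is within 0.14 rad of straight ahead
- seat (a point): where the case's origin comes to lie when seated: desk level, 46 mm from the long rail (guide's -x) and 60 mm from the short rail (guide's +y); same axes as the guide, to which the case's are then parallel. A flat white patch on the desk (no height) marks the place
- red_case: burgundy case of the same size and shape as the navy one, loose, to be left alone; it stands to the left or right of the navy case. Origin: centre of its underside
- calculator: bystander: black calculator with a brass-coloured face, lying flat, 128 mm (x) by 80 mm (y), 14 mm high; origin under its centre
- stapler: bystander: blue and black stapler, 130 mm (x) by 36 mm (y), 53 mm high; origin under its centre
- dish: bystander: pale, clear round dish, 80 mm across, 35 mm high; origin under its centre
- stamp: bystander: wooden rubber stamp standing up, 38 mm across, 72 mm high; origin under its centre
- marker: bystander: yellow and green highlighter lying flat, about 123 mm long (x), 18 mm wide, 14 mm high; origin under its middle
- loupe: bystander: small black eye loupe, 32 mm across, 34 mm high; origin under its centre
- ring_box: bystander: small green ring box, 46 by 46 by 38 mm high; origin under its centre
There are look-alikes about, which are no part of the job. Of the things shaped like the navy_case, the navy one is meant.

How it is judged:
By the outcome, as a careful person would: the job done as asked, in the order asked, and still so for the second after the job is handed in, with the robot touching nothing.
It also fails if it takes over 64 s, if anything falls off the work surface, if the arm or the gripper's body presses on something with over 40 N, if the wrist force passes 120 N, or if a joint passes its speed limit or range.

ROBOT

A 6-joint arm with a two-finger parallel gripper is mounted at the origin on the work surface. World frame = base frame: x ahead of the robot, y to its left, z up, the work surface at z = 0. Lengths are in m, angles in rad, forces in N, time in s.
With the tool pointing down it reaches from about 0.35 to 0.775 m from the base axis. Payload 5.5 kg.
Tool frame: the origin (TCP) lies between the finger pads; the fingertips stand 11 mm ahead of it and the grasp point (between the pads) lies 8 mm behind it (tips_ahead is the distance from the TCP to the fingertips, in m); z points along the fingers, y is the line along which they close (so a half turn about z gives the same grasp; the last joint's range is limited). The gripper opens to 85 mm and grips with 20 to 120 N. Pads are 22 mm wide; open, the fingers measure 114 mm over their backs; the gripper's body (76 mm by 85 mm) begins 54 mm behind the grasp point. The pads swing forward as they close: fully open they stand 13 mm farther back than shut.
Start: joints at [1.039, 0.313, 0.046, 1.304, 0, 1.431], TCP at [0.22, 0.531, 0.242] pointing down, gripper open.
Joint ranges: [-2.76, 2.76], [-0.86, 1.69], [-1.03, 1.26], [-2.2, 2.34], [-1.47, 1.5], [-3.14, 3.14]. Speed limits (rad/s): [2.57, 2.57, 3.14, 3.14, 3.14, 3.14].

INTERFACE

Orientations are given as a unit quaternion [w, x, y, z].
In Python, from workcell import * gives the robot as it stands. The module is installed in compiled form; this text tells all that it offers.
- The arm moves only by the tool jog_arm, never from a script. Its argument "moves" is a list of rows, each an object with "fingers": the closure, from 0 (fully open) to 1 (shut); "slide": the shift along the tool's x, y, z in mm, a list of three; "angular": the turn, a rotation vector about the tool's x, y, z in degrees, a list of three. A call has 1 to 10 rows; each row is the pose to reach, as a shift and turn from the pose commanded when the call began, along the tool's axes at that moment; what a row does not reach only later rows make up. A row lasts 1/12 s, in which the tool goes at most 41.7 mm and 7.16 degrees, less where a joint would pass 70% of its speed; a pose out of reach is approached as far as the arm can. A call with a gripper value outside its range is refused whole. The fingers move at their own pace and stop on an object; "squeeze" is the grip in N (left out, the last holds). Time passes only in rows, so rows that repeat a pose let the fingers close. It gives the time, the measured TCP pose, the force, the opening and the grip force at its end, in the units of the state.
- get_state(): the state, without advancing time (a new reading comes with each control period).
- read_camera(name): name is "scene" or "top" or "wrist"; returns a dict with "color" (400x640x3 uint8, red, green, blue), "fovy" (degrees; the focal length in pixels is half the picture's height over the tangent of half this angle, whatever the lens; pixels are square), "cx", "cy" (the principal point, pixels), "world_from_camera" (4x4, takes a point from camera to world coordinates); the wrist camera has in their place "tool_from_camera" (4x4, takes a point from camera to tool coordinates, whose origin is the TCP and whose axes are the flange's). Camera axes: x right, y down, z forward; pixel columns grow to the right and rows downward; lengths in m; the calibration is good to about 2 mm. A picture is of the moment at which its call begins: read the wrist's pose just before it. There is no depth.
- hand_in(): hands the job in; it is judged then, once.
Trained networks look in a picture, given as the dict that the camera call returned (one of the last four; its "shot" number tells which), for a name from the list of things; names that differ only in an ending like _2 or _b are one class to them, and where a whole thing is asked for, a point or a joint stands for the part that bears it (a point fixed in the world has none). Each returns a list of dicts, best first, with "p" (0 to 1); they miss things now and then, are a little off and sometimes report something else, mostly with a low value. They report only what shows in the picture. A call takes as long as a camera call. They do not tell look-alikes from the thing itself.
- look_for(target, picture): "point" ([column, row] in pixels, amid what is visible of it).
- tip_of(target, picture): "point" ([column, row] in pixels: a listed point, or the origin of a listed thing).
The state is a dict: "clock": time; "joint_pos": joint angles; "qvel": joint speeds; "tau": joint torques, N m; "tcp_pos": TCP position; "orientation": TCP orientation; "wrist_force": force on the tool from outside, world axes, zero at the start; "ft_torque": the same for the moment, N m; "finger_gap": finger opening in m; "grip_force": force on a finger pad.
Only numpy, scipy, OpenCV 4.12 (cv2) and the standard library are available. Lean on these libraries where they do the work, as an engineer would, in place of code of your own. Each camera call takes 0.05 s, during which the arm holds its last target. There are 200 camera calls.

## Working session

There is one attempt and no reset: what is moved stays moved. The work goes in short steps, Python scripts to look and compute and a tool call to move; the robot and the scene stay as the last step left them, time stands still between calls to the robot, and variables do not carry over. Pictures are saved under pics/ and viewed, at most 10 in all, crops included, and the job is handed in when it is done.

Besides the shell and the picture viewer there is one more tool, called in YAML: its name, and indented under it one key for each argument. jog_arm: Moves the arm, as the interface text tells. Its arguments: {"type":"object","properties":{"moves":{"type":"array","items":{"type":"object","properties":{"fingers":{"type":"number"},"slide":{"type":"array","items":{"type":"number"}},"angular":{"type":"array","items":{"type":"number"}}}}},"squeeze":{"type":"number"}},"required":["moves"]}

```bash
mkdir -p pics
cat > h.py <<'E'
from workcell import *
import numpy as np, cv2
from scipy.spatial.transform import Rotation as R
def ray(pic,uv):
    f=200/np.tan(np.radians(pic["fovy"])/2); return np.array([(uv[0]-pic["cx"])/f,(uv[1]-pic["cy"])/f,1.])
def toz(pic,uv,z,T=None):
    T=np.array(pic["world_from_camera"]) if T is None else T
    d=T[:3,:3]@ray(pic,uv); o=T[:3,3]; return o+d*(z-o[2])/d[2]
def proj(pic,P,T=None):
    T=np.array(pic["world_from_camera"]) if T is None else T
    f=200/np.tan(np.radians(pic["fovy"])/2); p=np.linalg.inv(T)@np.r_[P,1]
    return np.array([pic["cx"]+f*p[0]/p[2],pic["cy"]+f*p[1]/p[2]])
def save(pic,n): cv2.imwrite("pics/"+n,pic["color"][:,:,::-1])
E
python3 - <<'E'
from h import *
s=get_state(); print(s)
t=read_camera("top"); save(t,"top1.png"); c=read_camera("scene"); save(c,"scene1.png")
for n in ["navy_case","guide","seat","red_case","calculator","stapler","dish","stamp","marker","loupe","ring_box"]:
    for d in tip_of(n,t)[:3]: print(n,np.round(d["point"]),round(d["p"],2),np.round(toz(t,d["point"],0),3))
print(np.round(t["world_from_camera"],3))
E
```

```text
{'clock': 0.0, 'joint_pos': array([ 1.03938085e+00,  3.14000136e-01,  4.49495957e-02,  1.30359797e+00,
       -3.00088521e-06,  1.43117973e+00]), 'qvel': array([ 5.72894230e-04, -1.33838064e-04, -1.11445324e-04, -2.79024281e-04,
        2.95665599e-06, -1.54911874e-03]), 'tau': array([-2.72977588e-03, -4.80629396e+01,  2.98530596e+01,  1.94814656e-02,
       -2.09617524e-04, -3.31734896e-05]), 'tcp_pos': array([0.21932502, 0.53098173, 0.24139699]), 'orientation': array([-3.03505459e-04,  1.94648765e-01,  9.80872571e-01, -8.74948913e-04]), 'wrist_force': array([-0.34091529, -0.65611867,  0.13223551]), 'ft_torque': array([-0.01189247,  0.03491648,  0.03425509]), 'grip_force': 0.0, 'finger_gap': 0.08502468646342344}
navy_case [158. 298.] 0.9 [0.216 0.434 0.   ]
navy_case [228. 275.] 0.88 [0.277 0.237 0.   ]
navy_case [256. 204.] 0.71 [0.479 0.156 0.   ]
guide [399. 127.] 0.76 [ 0.709 -0.272  0.   ]
guide [387. 206.] 0.56 [ 0.467 -0.225  0.   ]
seat [378. 145.] 0.75 [ 0.653 -0.208  0.   ]
seat [388. 232.] 0.39 [ 0.39  -0.226  0.   ]
red_case [333. 209.] 0.89 [ 0.461 -0.067  0.   ]
calculator [445. 227.] 0.67 [ 0.403 -0.392  0.   ]
stapler [460. 174.] 0.7 [ 0.56  -0.447  0.   ]
dish [433. 126.] 0.74 [ 0.709 -0.377  0.   ]
stamp [388. 233.] 0.69 [ 0.389 -0.224  0.   ]
marker [168. 240.] 0.87 [0.379 0.41  0.   ]
marker [434. 129.] 0.6 [ 0.701 -0.379  0.   ]
marker [257. 205.] 0.34 [0.477 0.155 0.   ]
ring_box [173. 175.] 0.56 [0.572 0.402 0.   ]
[[-0.02  -0.983  0.185  0.21 ]
 [-1.     0.018 -0.01  -0.009]
 [ 0.007 -0.185 -0.983  1.39 ]
 [ 0.     0.     0.     1.   ]]
```

View pics/top1.png

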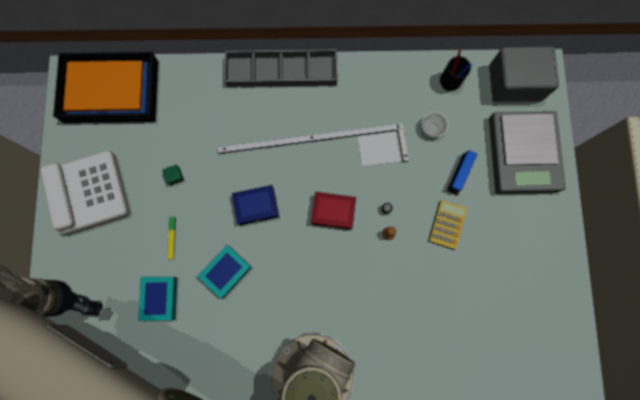

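View pics/scene1.png

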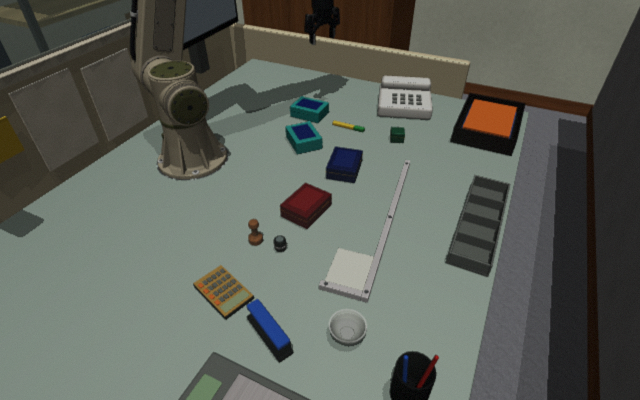

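The top view shows the navy case at pixel (256,204), the red case at (333,211), and the guide corner near (402,130) with the white patch at (378,148). The teal-rimmed boxes on the left are look-alikes. I'll measure edges by colour next.

```bash
cat >> h.py <<'E'
def rect(pic,mask,z,T=None):
    m=cv2.morphologyEx(mask.astype(np.uint8),cv2.MORPH_OPEN,np.ones((3,3)))
    cs=cv2.findContours(m,cv2.RETR_EXTERNAL,cv2.CHAIN_APPROX_NONE)[0]
    c=max(cs,key=cv2.contourArea)[:,0]
    w=np.array([toz(pic,u,z,T)[:2] for u in c])*1000
    return cv2.minAreaRect(w.astype(np.float32))
def tool(target):  # world target xyz(mm), yaw of tool y from world +y (deg) -> slide, angular
    s=get_state(); q=s["orientation"]; r=R.from_quat(np.r_[q[1:],q[0]]); M=r.as_matrix()
    sl=M.T@(np.array(target[:3])-1000*s["tcp_pos"])
    y=np.radians(target[3]); Y=np.array([-np.sin(y),np.cos(y),0]); Z=np.array([0,0,-1.]); X=np.cross(Y,Z)
    D=np.c_[X,Y,Z]; return np.round(sl,1), np.round(R.from_matrix(M.T@D).as_rotvec(degrees=True),2)
def wT():
    s=get_state(); q=s["orientation"]; T=np.eye(4); T[:3,:3]=R.from_quat(np.r_[q[1:],q[0]]).as_matrix(); T[:3,3]=s["tcp_pos"]
    return T
E
python3 - <<'E'
from h import *
t=read_camera("top"); im=t["color"].astype(int)
r,g,b=im[...,0],im[...,1],im[...,2]
box=np.zeros(r.shape,bool); box[180:230,225:290]=1
print("navy",rect(t,box&(b>1.6*g)&(b>r+20),0.04))
box[:]=0; box[185:235,300:365]=1
print("red",rect(t,box&(r>1.6*g),0.04))
mx=im.min(2); box[:]=0; box[115:170,212:415]=1
print("bg",im[170,300],im[148,378],im[139,300-0],[im[y,300].tolist() for y in range(134,150)])
# long rail lower edge per column
for c in (230,260,290,320,350):
    col=mx[115:170,c]; d=np.diff(col); k=np.argmin(d)+115.5; print(c,k,np.round(toz(t,(c,k),0.018)*1000))
for row in (135,142,150):
    print(row, mx[row,385:415].tolist())
print("goto",tool((400,156,240,7)))
E
```

```text
navy ((471.1336669921875, 156.87347412109375), (89.55760955810547, 115.253173828125), 10.91115951538086)
red ((450.890625, -64.90206909179688), (116.34689331054688, 92.62604522705078), 81.2640380859375)
bg [124 138 132] [161 163 164] [161 163 164] [[124, 138, 132], [128, 141, 136], [141, 149, 146], [153, 158, 157], [161, 163, 164], [161, 163, 164], [151, 153, 154], [119, 121, 121], [85, 87, 87], [90, 100, 96], [111, 124, 119], [122, 136, 131], [124, 138, 132], [124, 138, 132], [124, 139, 132], [124, 138, 133]]
230 150.5 [639. 233.  18.]
260 146.5 [650. 144.  18.]
290 142.5 [660.  56.  18.]
320 138.5 [671. -33.  18.]
350 134.5 [ 682. -123.   18.]
135 [161, 161, 161, 161, 162, 161, 161, 161, 161, 161, 156, 136, 106, 94, 120, 148, 159, 161, 154, 140, 126, 123, 125, 125, 125, 125, 124, 124, 124, 125]
142 [161, 161, 161, 161, 161, 161, 162, 161, 161, 161, 161, 156, 137, 107, 86, 101, 134, 156, 161, 159, 150, 137, 127, 125, 124, 125, 125, 124, 124, 124]
150 [161, 161, 161, 161, 161, 162, 161, 161, 161, 161, 162, 161, 156, 143, 117, 91, 90, 124, 152, 161, 160, 152, 139, 127, 124, 124, 124, 125, 124, 124]
goto (array([-310.1, -278.1,    2.3]), array([ 1.000e-02,  0.000e+00, -2.945e+01]))
```

jog_arm:
  moves:
    - {"slide": [-77,-72,0],"angular": [0,0,-7],"fingers": 0.2}
    - {"slide": [-154,-144,0],"angular": [0,0,-14],"fingers": 0.2}
    - {"slide": [-295,-280,2],"angular": [0,0,-29.4],"fingers": 0.2}
    - {"slide": [-295,-280,2],"angular": [0,0,-29.4],"fingers": 0.2}
    - {"slide": [-295,-280,2],"angular": [0,0,-29.4],"fingers": 0.2}
    - {"slide": [-295,-280,2],"angular": [0,0,-29.4],"fingers": 0.2}
    - {"slide": [-295,-280,2],"angular": [0,0,-29.4],"fingers": 0.2}
    - {"slide": [-295,-280,2],"angular": [0,0,-29.4],"fingers": 0.2}
    - {"slide": [-295,-280,2],"angular": [0,0,-29.4],"fingers": 0.2}
    - {"slide": [-295,-280,2],"angular": [0,0,-29.4],"fingers": 0.2}

```text
clock: 1.53
tcp_pos: [0.3857, 0.1582, 0.2407]
orientation: [0.001, -0.061, 0.998, 0.0]
wrist_force: [1.2, 0.1, 0.0]
finger_gap: 0.0684
grip_force: 0.0
```

Run:
```python
from h import *
s=get_state(); print(s["clock"],s["tcp_pos"],s["finger_gap"],tool((385,146.5,16,6.9)))
T=wT(); w=read_camera("wrist"); save(w,"w1.png"); print(np.round(w["tool_from_camera"],3))
T=T@np.array(w["tool_from_camera"])
for n in ["navy_case","guide","seat","red_case"]:
    for d in tip_of(n,w)[:2]: print(n,np.round(d["point"]),round(d["p"],2),np.round(toz(w,d["point"],0,T),3))
```

```text
1.5333 [0.385702   0.15817249 0.24070298] 0.06842062884521662 (array([  2.4, -11.5, 224.7]), array([0.01, 0.07, 0.07]))
[[-0.001 -0.966 -0.26   0.066]
 [ 1.    -0.    -0.002 -0.   ]
 [ 0.002 -0.26   0.966 -0.131]
 [ 0.     0.     0.     1.   ]]
navy_case [316. 244.] 0.92 [0.476 0.152 0.   ]
navy_case [608.  40.] 0.76 [0.217 0.423 0.   ]
seat [ 20. 335.] 0.82 [ 0.648 -0.215  0.   ]
red_case [129. 203.] 0.58 [ 0.451 -0.068  0.   ]
```

View pics/w1.png

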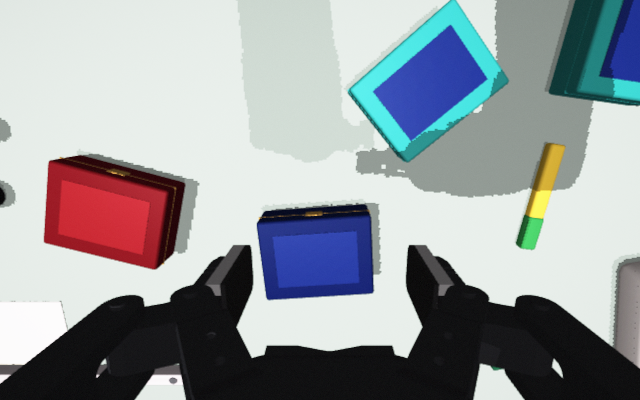

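The wrist view shows the navy case centred at (316,252), upright and with its clasp side facing the robot. The red case (115,212) and the teal boxes are clear of the descent spot. Next I'll descend behind the near face.

jog_arm:
  moves:
    - {"slide": [2,-11.5,40],"fingers": 0.2}
    - {"slide": [2,-11.5,80],"fingers": 0.2}
    - {"slide": [2,-11.5,120],"fingers": 0.2}
    - {"slide": [2,-11.5,160],"fingers": 0.2}
    - {"slide": [2,-11.5,190],"fingers": 0.2}
    - {"slide": [2,-11.5,210],"fingers": 0.2}
    - {"slide": [2,-11.5,220],"fingers": 0.2}
    - {"slide": [2,-11.5,225],"fingers": 0.2}
    - {"slide": [2,-11.5,225],"fingers": 0.2}
    - {"slide": [2,-11.5,225],"fingers": 0.2}

```text
schema error: expected keys fingers, slide, angular
```

jog_arm:
  moves:
    - {"slide": [-5,0,0]}
    - {"slide": [-10,0,0]}
    - {"slide": [-14,0,0]}
    - {"slide": [-18,0,0]}
    - {"slide": [-22,0,0]}
    - {"slide": [-26,0,0]}
    - {"slide": [-30,0,0]}
    - {"slide": [-34,0,0]}
    - {"slide": [-38,0,0]}
    - {"slide": [-42,0,0]}

```text
schema error: expected keys fingers, slide, angular
```

Run:
```python
from h import *
s=get_state(); print(s["clock"],s["tcp_pos"],s["finger_gap"],s["wrist_force"])
t=read_camera("top"); T=wT(); w=read_camera("wrist")
save(w,"w2.png"); cv2.imwrite("pics/t2.png",cv2.resize(t["color"][100:260,200:430,::-1],None,fx=3,fy=3))
```

```text
1.7833 [0.38527148 0.15984753 0.24036492] 0.06849026214949118 [-1.08937602 -0.2690352  -0.17859382]
```

View pics/t2.png

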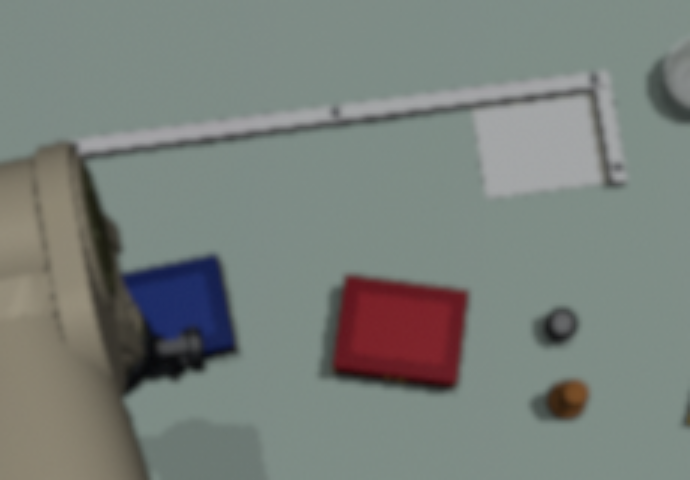

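The calls were refused because every row needs all three keys, so nothing moved. The crop shows the guide's inner corner at full-frame pixel (397,131), and the arm hides part of the navy case. I'll redo the descent with all keys.

jog_arm:
  moves:
    - {"slide": [2,-13,40],"angular": [0,0,0],"fingers": 0.2}
    - {"slide": [2,-13,80],"angular": [0,0,0],"fingers": 0.2}
    - {"slide": [2,-13,120],"angular": [0,0,0],"fingers": 0.2}
    - {"slide": [2,-13,160],"angular": [0,0,0],"fingers": 0.2}
    - {"slide": [2,-13,190],"angular": [0,0,0],"fingers": 0.2}
    - {"slide": [2,-13,210],"angular": [0,0,0],"fingers": 0.2}
    - {"slide": [2,-13,220],"angular": [0,0,0],"fingers": 0.2}
    - {"slide": [2,-13,225],"angular": [0,0,0],"fingers": 0.2}
    - {"slide": [2,-13,225],"angular": [0,0,0],"fingers": 0.2}
    - {"slide": [2,-13,225],"angular": [0,0,0],"fingers": 0.2}

```text
clock: 2.72
tcp_pos: [0.3849, 0.1479, 0.0157]
orientation: [0.0, -0.062, 0.998, 0.0]
wrist_force: [-0.8, -0.1, 0.7]
finger_gap: 0.0684
grip_force: 0.0
```

jog_arm:
  moves:
    - {"slide": [-4,0,0],"angular": [0,0,0],"fingers": 0.2}
    - {"slide": [-8,0,0],"angular": [0,0,0],"fingers": 0.2}
    - {"slide": [-12,0,0],"angular": [0,0,0],"fingers": 0.2}
    - {"slide": [-16,0,0],"angular": [0,0,0],"fingers": 0.2}
    - {"slide": [-20,0,0],"angular": [0,0,0],"fingers": 0.2}
    - {"slide": [-24,0,0],"angular": [0,0,0],"fingers": 0.2}
    - {"slide": [-28,0,0],"angular": [0,0,0],"fingers": 0.2}
    - {"slide": [-32,0,0],"angular": [0,0,0],"fingers": 0.2}
    - {"slide": [-36,0,0],"angular": [0,0,0],"fingers": 0.2}
    - {"slide": [-40,0,0],"angular": [0,0,0],"fingers": 0.2}

```text
clock: 3.55
tcp_pos: [0.4241, 0.1518, 0.015]
orientation: [-0.001, -0.061, 0.998, 0.0]
wrist_force: [-1.9, 1.3, 0.9]
finger_gap: 0.0685
grip_force: 1.0
```

```bash
cat > nv.py <<'E'
from h import *
s=get_state(); print(s["clock"],s["tcp_pos"],s["finger_gap"],s["wrist_force"])
t=read_camera("top"); im=t["color"].astype(int)
r,g,b=im[...,0],im[...,1],im[...,2]
box=np.zeros(r.shape,bool); box[110:225,222:400]=1
m=box&(b>1.6*g)&(b>r+20)
print("navy",rect(t,m,0.043))
box[:]=0; box[185:235,300:365]=1
print("red",rect(t,box&(r>1.6*g),0.04))
import sys
if len(sys.argv)>1: cv2.imwrite("pics/"+sys.argv[1],cv2.resize(t["color"][100:260,200:430,::-1],None,fx=3,fy=3))
E
python3 nv.py; python3 -c "
from h import *
t=read_camera('top');C=toz(t,(397.3,131),0.0)*1000;print(C)"
```

```text
3.55 [0.42412607 0.15181753 0.01501325] 0.06847933206634829 [-1.90947243  1.26162371  0.88336584]
navy ((486.6266174316406, 120.62490844726562), (78.0811538696289, 45.71921157836914), 7.333954334259033)
red ((450.8736572265625, -64.77778625488281), (116.36327362060547, 92.70608520507812), 81.50545501708984)
[ 696.99392184 -267.40230018    0.        ]
```

jog_arm:
  moves:
    - {"slide": [-5,0,0],"angular": [0,0,0],"fingers": 0.2}
    - {"slide": [-11,0,0],"angular": [0,0,0],"fingers": 0.2}
    - {"slide": [-17,0,0],"angular": [0,0,0],"fingers": 0.2}
    - {"slide": [-23,0,0],"angular": [0,0,0],"fingers": 0.2}
    - {"slide": [-29,0,0],"angular": [0,0,0],"fingers": 0.2}
    - {"slide": [-35,0,0],"angular": [0,0,0],"fingers": 0.2}
    - {"slide": [-41,0,0],"angular": [0,0,0],"fingers": 0.2}
    - {"slide": [-47,0,0],"angular": [0,0,0],"fingers": 0.2}
    - {"slide": [-52,0,0],"angular": [0,0,0],"fingers": 0.2}
    - {"slide": [-56,0,0],"angular": [0,0,0],"fingers": 0.2}

```text
clock: 4.48
tcp_pos: [0.481, 0.1586, 0.0153]
orientation: [0.0, -0.061, 0.998, 0.0]
wrist_force: [-3.2, -0.4, 1.0]
finger_gap: 0.0687
grip_force: 1.2
```

jog_arm:
  moves:
    - {"slide": [-5,0,0],"angular": [0,0,0],"fingers": 0.2}
    - {"slide": [-11,0,0],"angular": [0,0,0],"fingers": 0.2}
    - {"slide": [-17,0,0],"angular": [0,0,0],"fingers": 0.2}
    - {"slide": [-23,0,0],"angular": [0,0,0],"fingers": 0.2}
    - {"slide": [-28,0,0],"angular": [0,0,0],"fingers": 0.2}
    - {"slide": [-32,0,0],"angular": [0,0,0],"fingers": 0.2}
    - {"slide": [-36,0,0],"angular": [0,0,0],"fingers": 0.2}
    - {"slide": [-40,0,0],"angular": [0,0,0],"fingers": 0.2}
    - {"slide": [-43,0,0],"angular": [0,0,0],"fingers": 0.2}
    - {"slide": [-46,0,0],"angular": [0,0,0],"fingers": 0.2}

```text
clock: 5.32
tcp_pos: [0.5261, 0.1641, 0.0154]
orientation: [-0.0, -0.061, 0.998, 0.0]
wrist_force: [-2.6, -0.5, 1.8]
finger_gap: 0.0683
grip_force: 1.4
```

```bash
python3 nv.py t3.png
```

```text
5.3167 [0.52606487 0.16411933 0.01536645] 0.06826811148567408 [-2.58768103 -0.53565178  1.83312157]
navy ((591.4381103515625, 131.83131408691406), (71.83260345458984, 43.58781814575195), 7.477001190185547)
red ((450.78594970703125, -65.0089111328125), (116.32819366455078, 92.66258239746094), 81.0196762084961)
```

View pics/t3.png

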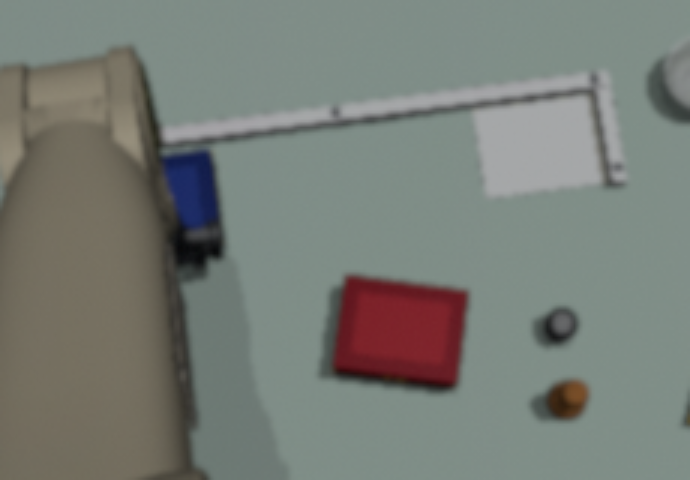

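The navy case is aligned with the rail, with its visible right end at (190,190) in the crop and a gap to the rail of about 15 mm. I'll approach slowly from here.

jog_arm:
  moves:
    - {"slide": [-2,0,0],"angular": [0,0,0],"fingers": 0.2}
    - {"slide": [-4,0,0],"angular": [0,0,0],"fingers": 0.2}
    - {"slide": [-6,0,0],"angular": [0,0,0],"fingers": 0.2}
    - {"slide": [-8,0,0],"angular": [0,0,0],"fingers": 0.2}
    - {"slide": [-9,0,0],"angular": [0,0,0],"fingers": 0.2}
    - {"slide": [-10,0,0],"angular": [0,0,0],"fingers": 0.2}
    - {"slide": [-11,0,0],"angular": [0,0,0],"fingers": 0.2}
    - {"slide": [-12,0,0],"angular": [0,0,0],"fingers": 0.2}

```text
clock: 6.03
tcp_pos: [0.5378, 0.1656, 0.0153]
orientation: [-0.0, -0.061, 0.998, 0.0]
wrist_force: [-2.7, -0.4, 1.2]
finger_gap: 0.0682
grip_force: 1.4
```

jog_arm:
  moves:
    - {"slide": [-0.7,0,0],"angular": [0,0,0],"fingers": 0.2}
    - {"slide": [-1.4,0,0],"angular": [0,0,0],"fingers": 0.2}
    - {"slide": [-2,0,0],"angular": [0,0,0],"fingers": 0.2}

```text
clock: 6.28
tcp_pos: [0.5398, 0.1658, 0.0153]
orientation: [0.0, -0.061, 0.998, 0.0]
wrist_force: [-3.1, -0.8, 1.8]
finger_gap: 0.0682
grip_force: 1.4
```

jog_arm:
  moves:
    - {"slide": [-0.7,0,0],"angular": [0,0,0],"fingers": 0.2}
    - {"slide": [-1.4,0,0],"angular": [0,0,0],"fingers": 0.2}
    - {"slide": [-2,0,0],"angular": [0,0,0],"fingers": 0.2}

```text
clock: 6.53
tcp_pos: [0.5418, 0.166, 0.0153]
orientation: [0.0, -0.061, 0.998, 0.0]
wrist_force: [-2.5, -0.4, 1.6]
finger_gap: 0.0681
grip_force: 1.4
```

jog_arm:
  moves:
    - {"slide": [-0.7,0,0],"angular": [0,0,0],"fingers": 0.2}
    - {"slide": [-1.4,0,0],"angular": [0,0,0],"fingers": 0.2}
    - {"slide": [-2,0,0],"angular": [0,0,0],"fingers": 0.2}

```text
clock: 6.78
tcp_pos: [0.5438, 0.1662, 0.0153]
orientation: [0.0, -0.061, 0.998, 0.0]
wrist_force: [-3.2, -0.7, 1.6]
finger_gap: 0.069
grip_force: 1.5
```

jog_arm:
  moves:
    - {"slide": [-0.7,0,0],"angular": [0,0,0],"fingers": 0.2}
    - {"slide": [-1.4,0,0],"angular": [0,0,0],"fingers": 0.2}

```text
clock: 6.95
tcp_pos: [0.5452, 0.1665, 0.0153]
orientation: [0.0, -0.061, 0.998, 0.0]
wrist_force: [-3.0, -0.4, 0.8]
finger_gap: 0.0684
grip_force: 1.5
```

jog_arm:
  moves:
    - {"slide": [-0.7,0,0],"angular": [0,0,0],"fingers": 0.2}
    - {"slide": [-1.4,0,0],"angular": [0,0,0],"fingers": 0.2}

```text
clock: 7.12
tcp_pos: [0.5454, 0.1665, 0.0152]
orientation: [-0.001, -0.061, 0.998, -0.0]
wrist_force: [-6.5, -2.0, 5.6]
finger_gap: 0.0682
grip_force: 3.6
```

```bash
python3 nv.py t4.png
python3 - <<'E'
from h import *
w=read_camera("wrist"); save(w,"w4.png")
E
```

```text
7.1167 [0.54542312 0.16646116 0.01516912] 0.06817392107821588 [-6.47113101 -2.01463866  5.55715334]
navy ((611.0499267578125, 134.6072235107422), (69.99635314941406, 44.042354583740234), 6.026199817657471)
red ((450.92266845703125, -65.00862884521484), (116.30121612548828, 92.6166763305664), 81.09600830078125)
```

View pics/t4.png

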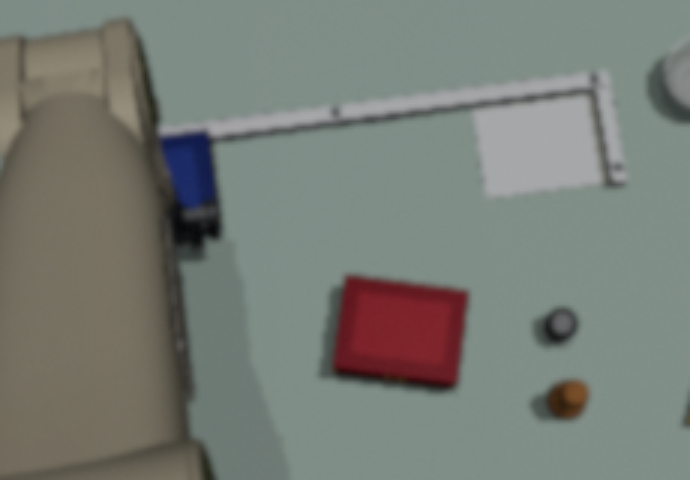

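The case meets the rail: the force rose at contact, and the crop shows its far edge on the rail at (190,135). I'll back off, lift, and go round to the left end.

jog_arm:
  moves:
    - {"slide": [5,0,0],"angular": [0,0,0],"fingers": 0.2}
    - {"slide": [20,0,0],"angular": [0,0,0],"fingers": 0.2}
    - {"slide": [25,0,-30],"angular": [0,0,0],"fingers": 0.2}
    - {"slide": [25,0,-70],"angular": [0,0,0],"fingers": 0.2}
    - {"slide": [25,0,-90],"angular": [0,0,0],"fingers": 0.4}
    - {"slide": [10,40,-90],"angular": [0,0,7],"fingers": 0.6}
    - {"slide": [-10,70,-90],"angular": [0,0,14],"fingers": 0.6}
    - {"slide": [-30,90,-90],"angular": [0,0,21],"fingers": 0.6}
    - {"slide": [-50,100,-90],"angular": [0,0,28],"fingers": 0.6}
    - {"slide": [-57,100,-90],"angular": [0,0,35],"fingers": 0.6}

```text
clock: 8.05
tcp_pos: [0.5942, 0.276, 0.1057]
orientation: [0.002, 0.244, 0.97, 0.002]
wrist_force: [0.6, -0.1, 0.2]
finger_gap: 0.0343
grip_force: 0.0
```

jog_arm:
  moves:
    - {"slide": [0,0,0],"angular": [0,0,7],"fingers": 0.6}
    - {"slide": [0,0,0],"angular": [0,0,14],"fingers": 0.6}
    - {"slide": [0,0,0],"angular": [0,0,21],"fingers": 0.6}
    - {"slide": [0,0,0],"angular": [0,0,28],"fingers": 0.6}
    - {"slide": [0,0,0],"angular": [0,0,35],"fingers": 0.6}
    - {"slide": [0,0,0],"angular": [0,0,42],"fingers": 0.6}
    - {"slide": [0,0,0],"angular": [0,0,49],"fingers": 0.6}
    - {"slide": [0,0,0],"angular": [0,0,55],"fingers": 0.6}
    - {"slide": [0,0,0],"angular": [0,0,55],"fingers": 0.6}

```text
clock: 8.8
tcp_pos: [0.5918, 0.273, 0.1055]
orientation: [0.0, 0.664, 0.748, 0.001]
wrist_force: [0.6, -0.5, -0.6]
finger_gap: 0.0339
grip_force: 0.0
```

```bash
python3 nv.py
python3 - <<'E'
from h import *
print(tool((591,263,26,6.9-90)))
T=wT(); w=read_camera("wrist"); save(w,"w5.png"); T=T@np.array(w["tool_from_camera"])
for n in ["navy_case","seat","guide"]:
    for d in tip_of(n,w)[:2]: print(n,np.round(d["point"]),round(d["p"],2),np.round(toz(w,d["point"],0,T),3))
E
```

```text
8.8 [0.5918459  0.27297712 0.10547379] 0.033919491847503834 [ 0.59895084 -0.49648901 -0.6077966 ]
navy ((597.4946899414062, 169.00341796875), (89.51776885986328, 116.23834991455078), 6.772359848022461)
red ((450.85687255859375, -64.89016723632812), (116.20726776123047, 92.41295623779297), 81.42897033691406)
(array([-9.8, -2.1, 79.5]), array([ 0.1 , -0.02,  0.18]))
```

View pics/w5.png

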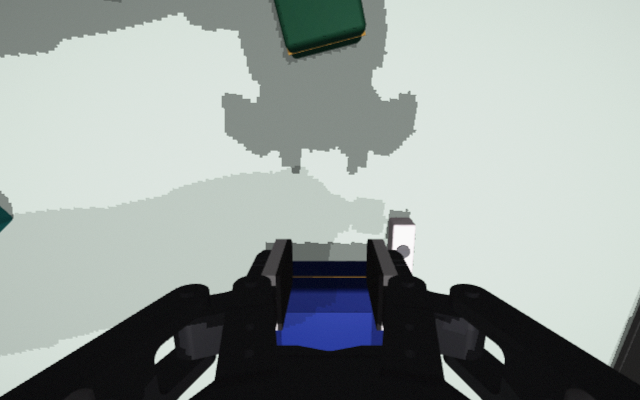

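The wrist view shows the navy case's left end between the fingers in view at (330,300), the rail end at (402,240), and free desk below the hand. Next I'll descend and push right.

jog_arm:
  moves:
    - {"slide": [-3,-2,30],"angular": [0,0,0.2],"fingers": 0.6}
    - {"slide": [-6,-2,55],"angular": [0,0,0.2],"fingers": 0.6}
    - {"slide": [-9,-2,70],"angular": [0,0,0.2],"fingers": 0.6}
    - {"slide": [-10,-2,80],"angular": [0,0,0.2],"fingers": 0.6}
    - {"slide": [-10,-2,80],"angular": [0,0,0.2],"fingers": 0.6}
    - {"slide": [-10,-2,80],"angular": [0,0,0.2],"fingers": 0.6}

```text
clock: 9.55
tcp_pos: [0.5902, 0.2626, 0.0253]
orientation: [-0.0, 0.664, 0.748, -0.0]
wrist_force: [-0.0, 0.1, 0.4]
finger_gap: 0.0341
grip_force: 0.0
```

jog_arm:
  moves:
    - {"slide": [-4,0,0],"angular": [0,0,0],"fingers": 0.6}
    - {"slide": [-8,0,0],"angular": [0,0,0],"fingers": 0.6}
    - {"slide": [-12,0,0],"angular": [0,0,0],"fingers": 0.6}
    - {"slide": [-16,0,0],"angular": [0,0,0],"fingers": 0.6}
    - {"slide": [-19,0,0],"angular": [0,0,0],"fingers": 0.6}
    - {"slide": [-22,0,0],"angular": [0,0,0],"fingers": 0.6}
    - {"slide": [-25,0,0],"angular": [0,0,0],"fingers": 0.6}
    - {"slide": [-29,0,0],"angular": [0,0,0],"fingers": 0.6}
    - {"slide": [-33,0,0],"angular": [0,0,0],"fingers": 0.6}
    - {"slide": [-38,0,0],"angular": [0,0,0],"fingers": 0.6}

```text
clock: 10.38
tcp_pos: [0.5948, 0.2251, 0.0256]
orientation: [-0.0, 0.664, 0.748, 0.001]
wrist_force: [-0.9, 2.2, 2.5]
finger_gap: 0.0341
grip_force: 1.4
```

```bash
python3 nv.py; python3 -c "
from h import *
print(tool((591,263,26,6.9-90)))"
```

```text
10.3833 [0.59482605 0.2251142  0.02555138] 0.03408048948197265 [-0.92159568  2.21385392  2.54402733]
navy ((598.5145263671875, 155.99127197265625), (90.30017852783203, 115.80720520019531), 6.772171497344971)
red ((450.90625, -64.87271118164062), (116.18513488769531, 92.61359405517578), 81.50545501708984)
(array([39.3,  0.6, -0.5]), array([ 0.03,  0.01, -0.17]))
```

jog_arm:
  moves:
    - {"slide": [-5,0,0],"angular": [0,0,0],"fingers": 0.6}
    - {"slide": [-12,0,0],"angular": [0,0,0],"fingers": 0.6}
    - {"slide": [-19,0,0],"angular": [0,0,0],"fingers": 0.6}
    - {"slide": [-26,0,0],"angular": [0,0,0],"fingers": 0.6}
    - {"slide": [-33,0,0],"angular": [0,0,0],"fingers": 0.6}
    - {"slide": [-40,0,0],"angular": [0,0,0],"fingers": 0.6}
    - {"slide": [-47,0,0],"angular": [0,0,0],"fingers": 0.6}
    - {"slide": [-54,0,0],"angular": [0,0,0],"fingers": 0.6}
    - {"slide": [-60,0,0],"angular": [0,0,0],"fingers": 0.6}
    - {"slide": [-65,0,0],"angular": [0,0,0],"fingers": 0.6}

```text
clock: 11.27
tcp_pos: [0.6024, 0.1595, 0.0253]
orientation: [-0.0, 0.664, 0.747, -0.0]
wrist_force: [0.4, 2.1, 1.1]
finger_gap: 0.0337
grip_force: 1.5
```

```bash
python3 nv.py
```

```text
11.2667 [0.60238322 0.15946627 0.02527403] 0.03373849054482905 [0.4248955  2.0536854  1.10271062]
navy ((606.8870849609375, 85.43324279785156), (89.27983856201172, 103.19740295410156), 6.451077461242676)
red ((450.8021240234375, -64.935302734375), (116.2542953491211, 92.46110534667969), 81.2640380859375)
```

Tracking along the rail well, so I'll continue.

jog_arm:
  moves:
    - {"slide": [-6,0,0],"angular": [0,0,0],"fingers": 0.6}
    - {"slide": [-13,0,0],"angular": [0,0,0],"fingers": 0.6}
    - {"slide": [-20,0,0],"angular": [0,0,0],"fingers": 0.6}
    - {"slide": [-27,0,0],"angular": [0,0,0],"fingers": 0.6}
    - {"slide": [-34,0,0],"angular": [0,0,0],"fingers": 0.6}
    - {"slide": [-41,0,0],"angular": [0,0,0],"fingers": 0.6}
    - {"slide": [-48,0,0],"angular": [0,0,0],"fingers": 0.6}
    - {"slide": [-55,0,0],"angular": [0,0,0],"fingers": 0.6}
    - {"slide": [-62,0,0],"angular": [0,0,0],"fingers": 0.6}
    - {"slide": [-69,0,0],"angular": [0,0,0],"fingers": 0.6}

```text
clock: 12.15
tcp_pos: [0.6104, 0.091, 0.0252]
orientation: [-0.0, 0.664, 0.747, -0.0]
wrist_force: [0.9, 1.3, -0.1]
finger_gap: 0.0343
grip_force: 1.0
```

jog_arm:
  moves:
    - {"slide": [-7,0,0],"angular": [0,0,0],"fingers": 0.6}
    - {"slide": [-14,0,0],"angular": [0,0,0],"fingers": 0.6}
    - {"slide": [-21,0,0],"angular": [0,0,0],"fingers": 0.6}
    - {"slide": [-28,0,0],"angular": [0,0,0],"fingers": 0.6}
    - {"slide": [-35,0,0],"angular": [0,0,0],"fingers": 0.6}
    - {"slide": [-42,0,0],"angular": [0,0,0],"fingers": 0.6}
    - {"slide": [-49,0,0],"angular": [0,0,0],"fingers": 0.6}
    - {"slide": [-56,0,0],"angular": [0,0,0],"fingers": 0.6}
    - {"slide": [-62,0,0],"angular": [0,0,0],"fingers": 0.6}
    - {"slide": [-67,0,0],"angular": [0,0,0],"fingers": 0.6}

```text
clock: 12.98
tcp_pos: [0.6183, 0.0244, 0.0252]
orientation: [-0.0, 0.664, 0.747, -0.0]
wrist_force: [-0.6, 1.5, -0.5]
finger_gap: 0.0342
grip_force: 0.8
```

```bash
python3 nv.py t6.png
```

```text
12.9833 [0.61833257 0.02444864 0.02520919] 0.034226514526976747 [-0.6210881   1.51444714 -0.47930265]
navy ((623.9933471679688, -62.33828353881836), (90.53059387207031, 79.43533325195312), 3.5273735523223877)
red ((450.84686279296875, -64.95665740966797), (116.34178161621094, 92.41295623779297), 81.42897033691406)
```

View pics/t6.png

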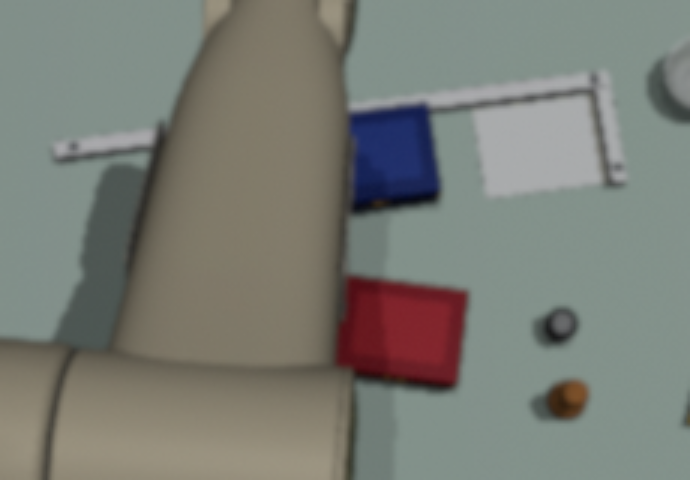

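The case is flush on the rail with its right end at (435,150) in the crop, clear of the red case. The patch corner at (595,95) is about 170 mm further.

jog_arm:
  moves:
    - {"slide": [-6,0,0],"angular": [0,0,0],"fingers": 0.6}
    - {"slide": [-13,0,0],"angular": [0,0,0],"fingers": 0.6}
    - {"slide": [-20,0,0],"angular": [0,0,0],"fingers": 0.6}
    - {"slide": [-27,0,0],"angular": [0,0,0],"fingers": 0.6}
    - {"slide": [-34,0,0],"angular": [0,0,0],"fingers": 0.6}
    - {"slide": [-41,0,0],"angular": [0,0,0],"fingers": 0.6}
    - {"slide": [-48,0,0],"angular": [0,0,0],"fingers": 0.6}
    - {"slide": [-55,0,0],"angular": [0,0,0],"fingers": 0.6}
    - {"slide": [-62,0,0],"angular": [0,0,0],"fingers": 0.6}
    - {"slide": [-68,0,0],"angular": [0,0,0],"fingers": 0.6}

```text
clock: 13.87
tcp_pos: [0.6264, -0.0431, 0.0253]
orientation: [0.0, 0.664, 0.747, 0.0]
wrist_force: [-0.1, 2.6, -0.0]
finger_gap: 0.0344
grip_force: 1.0
```

jog_arm:
  moves:
    - {"slide": [-6,0,0],"angular": [0,0,0],"fingers": 0.6}
    - {"slide": [-13,0,0],"angular": [0,0,0],"fingers": 0.6}
    - {"slide": [-20,0,0],"angular": [0,0,0],"fingers": 0.6}
    - {"slide": [-27,0,0],"angular": [0,0,0],"fingers": 0.6}
    - {"slide": [-34,0,0],"angular": [0,0,0],"fingers": 0.6}
    - {"slide": [-40,0,0],"angular": [0,0,0],"fingers": 0.6}
    - {"slide": [-46,0,0],"angular": [0,0,0],"fingers": 0.6}
    - {"slide": [-51,0,0],"angular": [0,0,0],"fingers": 0.6}
    - {"slide": [-55,0,0],"angular": [0,0,0],"fingers": 0.6}
    - {"slide": [-58,0,0],"angular": [0,0,0],"fingers": 0.6}

```text
clock: 14.7
tcp_pos: [0.6332, -0.1004, 0.0253]
orientation: [0.0, 0.664, 0.747, 0.0]
wrist_force: [-1.1, 1.6, 0.5]
finger_gap: 0.0345
grip_force: 1.2
```

```bash
python3 nv.py t7.png
```

```text
14.7 [ 0.63321119 -0.10039055  0.02532114] 0.034500035249442736 [-1.11570188  1.60058147  0.48343847]
navy ((640.4805297851562, -202.53512573242188), (49.35411834716797, 91.57693481445312), 87.73731994628906)Traceback (most recent call last):
  File "nv.py", line 9, in <module>
    print("red",rect(t,box&(r>1.6*g),0.04))
                ~~~~^^^^^^^^^^^^^^^^^^^^^^
  File "h.py", line 17, in rect
    c=max(cs,key=cv2.contourArea)[:,0]
      ~~~^^^^^^^^^^^^^^^^^^^^^^^^
ValueError: max() iterable argument is empty
```

jog_arm:
  moves:
    - {"slide": [-4,0,0],"angular": [0,0,0],"fingers": 0.6}
    - {"slide": [-8,0,0],"angular": [0,0,0],"fingers": 0.6}
    - {"slide": [-12,0,0],"angular": [0,0,0],"fingers": 0.6}
    - {"slide": [-16,0,0],"angular": [0,0,0],"fingers": 0.6}
    - {"slide": [-20,0,0],"angular": [0,0,0],"fingers": 0.6}
    - {"slide": [-23,0,0],"angular": [0,0,0],"fingers": 0.6}
    - {"slide": [-26,0,0],"angular": [0,0,0],"fingers": 0.6}
    - {"slide": [-28,0,0],"angular": [0,0,0],"fingers": 0.6}
    - {"slide": [-30,0,0],"angular": [0,0,0],"fingers": 0.6}
    - {"slide": [-31,0,0],"angular": [0,0,0],"fingers": 0.6}

```text
clock: 15.58
tcp_pos: [0.6368, -0.1309, 0.0253]
orientation: [0.0, 0.664, 0.747, 0.0]
wrist_force: [-0.4, 2.0, 1.1]
finger_gap: 0.0343
grip_force: 1.3
```

jog_arm:
  moves:
    - {"slide": [-1,0,0],"angular": [0,0,0],"fingers": 0.6}
    - {"slide": [-2,0,0],"angular": [0,0,0],"fingers": 0.6}
    - {"slide": [-3,0,0],"angular": [0,0,0],"fingers": 0.6}
    - {"slide": [-4,0,0],"angular": [0,0,0],"fingers": 0.6}

```text
clock: 15.92
tcp_pos: [0.6372, -0.1346, 0.0253]
orientation: [-0.0, 0.664, 0.748, 0.0]
wrist_force: [-0.7, 2.8, 0.9]
finger_gap: 0.0343
grip_force: 1.3
```

```bash
sed -i 's/^print("red"/if len(__import__("sys").argv)<2: print("red"/' nv.py; python3 nv.py t7.png
```

```text
15.9167 [ 0.6372307  -0.13459285  0.02530856] 0.03434395156595402 [-0.67556737  2.78895663  0.88012287]
navy ((644.1856689453125, -240.68719482421875), (43.53348922729492, 89.097900390625), 87.10039520263672)
```

View pics/t7.png

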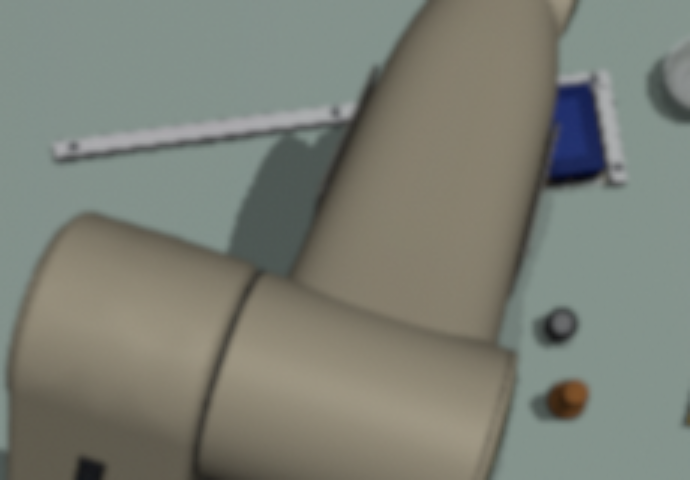

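The navy case's right end at crop (600,130) is nearly on the short rail. I'll take the last few millimetres in small steps, stopping when the force rises.

jog_arm:
  moves:
    - {"slide": [-0.8,0,0],"angular": [0,0,0],"fingers": 0.6}
    - {"slide": [-1.6,0,0],"angular": [0,0,0],"fingers": 0.6}

```text
clock: 16.13
tcp_pos: [0.6374, -0.1362, 0.0253]
orientation: [-0.0, 0.664, 0.748, 0.0]
wrist_force: [-0.3, 1.9, 1.3]
finger_gap: 0.0341
grip_force: 1.3
```

jog_arm:
  moves:
    - {"slide": [-0.8,0,0],"angular": [0,0,0],"fingers": 0.6}
    - {"slide": [-1.6,0,0],"angular": [0,0,0],"fingers": 0.6}

```text
clock: 16.3
tcp_pos: [0.6376, -0.1378, 0.0253]
orientation: [-0.0, 0.664, 0.748, 0.0]
wrist_force: [0.1, 3.0, 1.0]
finger_gap: 0.0342
grip_force: 1.3
```

jog_arm:
  moves:
    - {"slide": [-0.8,0,0],"angular": [0,0,0],"fingers": 0.6}
    - {"slide": [-1.6,0,0],"angular": [0,0,0],"fingers": 0.6}

```text
clock: 16.47
tcp_pos: [0.6378, -0.1395, 0.0253]
orientation: [0.0, 0.664, 0.748, 0.0]
wrist_force: [-0.4, 2.3, 2.3]
finger_gap: 0.0341
grip_force: 1.3
```

jog_arm:
  moves:
    - {"slide": [-0.8,0,0],"angular": [0,0,0],"fingers": 0.6}
    - {"slide": [-1.6,0,0],"angular": [0,0,0],"fingers": 0.6}

```text
clock: 16.63
tcp_pos: [0.638, -0.1411, 0.0253]
orientation: [0.0, 0.664, 0.748, 0.0]
wrist_force: [-0.4, 2.9, 0.8]
finger_gap: 0.0342
grip_force: 1.3
```

jog_arm:
  moves:
    - {"slide": [-0.8,0,0],"angular": [0,0,0],"fingers": 0.6}
    - {"slide": [-1.4,0,0],"angular": [0,0,0],"fingers": 0.6}

```text
clock: 16.8
tcp_pos: [0.6382, -0.1425, 0.0253]
orientation: [0.0, 0.664, 0.747, 0.0]
wrist_force: [-0.7, 3.3, 2.0]
finger_gap: 0.0343
grip_force: 1.4
```

jog_arm:
  moves:
    - {"slide": [-0.7,0,0],"angular": [0,0,0],"fingers": 0.6}
    - {"slide": [-1.2,0,0],"angular": [0,0,0],"fingers": 0.6}

```text
clock: 16.97
tcp_pos: [0.6384, -0.1437, 0.0253]
orientation: [0.0, 0.664, 0.748, 0.0]
wrist_force: [-0.9, 2.0, 1.9]
finger_gap: 0.034
grip_force: 1.4
```

jog_arm:
  moves:
    - {"slide": [-0.7,0,0],"angular": [0,0,0],"fingers": 0.6}
    - {"slide": [-1.2,0,0],"angular": [0,0,0],"fingers": 0.6}

```text
clock: 17.13
tcp_pos: [0.6383, -0.1439, 0.0253]
orientation: [-0.001, 0.664, 0.748, 0.001]
wrist_force: [-1.0, 7.1, 2.9]
finger_gap: 0.0343
grip_force: 3.4
```

jog_arm:
  moves:
    - {"slide": [-0.7,0,0],"angular": [0,0,0],"fingers": 0.6}
    - {"slide": [-1.2,0,0],"angular": [0,0,0],"fingers": 0.6}

```text
clock: 17.3
tcp_pos: [0.6382, -0.144, 0.0253]
orientation: [-0.001, 0.664, 0.748, 0.001]
wrist_force: [-1.6, 9.5, 4.7]
finger_gap: 0.034
grip_force: 5.1
```

jog_arm:
  moves:
    - {"slide": [-0.7,0,0],"angular": [0,0,0],"fingers": 0.6}
    - {"slide": [-1.2,0,0],"angular": [0,0,0],"fingers": 0.6}

```text
clock: 17.47
tcp_pos: [0.6382, -0.144, 0.0253]
orientation: [-0.002, 0.663, 0.748, 0.002]
wrist_force: [-1.4, 13.9, 5.7]
finger_gap: 0.0342
grip_force: 6.8
```

Contact is firm at 14 N. I'll back off, lift, and move in front of the near side for a check and a final squaring nudge.

jog_arm:
  moves:
    - {"slide": [5,0,0],"angular": [0,0,0],"fingers": 0.6}
    - {"slide": [20,0,0],"angular": [0,0,0],"fingers": 0.6}
    - {"slide": [25,0,-30],"angular": [0,0,0],"fingers": 0.6}
    - {"slide": [25,0,-70],"angular": [0,0,0],"fingers": 0.6}
    - {"slide": [25,0,-90],"angular": [0,0,0],"fingers": 0.6}
    - {"slide": [10,-30,-90],"angular": [0,0,-7],"fingers": 0.6}
    - {"slide": [-20,-60,-90],"angular": [0,0,-14],"fingers": 0.6}
    - {"slide": [-50,-80,-90],"angular": [0,0,-21],"fingers": 0.6}
    - {"slide": [-70,-80,-90],"angular": [0,0,-28],"fingers": 0.6}
    - {"slide": [-70,-80,-90],"angular": [0,0,-35],"fingers": 0.6}

```text
clock: 18.3
tcp_pos: [0.5669, -0.2303, 0.1157]
orientation: [0.001, 0.408, 0.913, -0.001]
wrist_force: [0.2, -1.1, -0.5]
finger_gap: 0.0343
grip_force: 0.0
```

jog_arm:
  moves:
    - {"slide": [0,0,0],"angular": [0,0,-7],"fingers": 0.6}
    - {"slide": [0,0,0],"angular": [0,0,-14],"fingers": 0.6}
    - {"slide": [0,0,0],"angular": [0,0,-21],"fingers": 0.6}
    - {"slide": [0,0,0],"angular": [0,0,-28],"fingers": 0.6}
    - {"slide": [0,0,0],"angular": [0,0,-35],"fingers": 0.6}
    - {"slide": [0,0,0],"angular": [0,0,-42],"fingers": 0.6}
    - {"slide": [0,0,0],"angular": [0,0,-49],"fingers": 0.6}
    - {"slide": [0,0,0],"angular": [0,0,-55],"fingers": 0.6}
    - {"slide": [0,0,0],"angular": [0,0,-55],"fingers": 0.6}

```text
clock: 19.05
tcp_pos: [0.5674, -0.2259, 0.1152]
orientation: [-0.0, -0.06, 0.998, -0.0]
wrist_force: [-1.0, 0.3, -0.6]
finger_gap: 0.0342
grip_force: 0.0
```

```bash
python3 nv.py t8.png; python3 -c "
from h import *
print(tool((567,-223.4,26,6.9)))"
```

```text
19.05 [ 0.56743437 -0.22594934  0.11515122] 0.03415773777031963 [-1.01862388  0.32284542 -0.64509513]
navy ((665.1021118164062, -171.24285888671875), (32.77853775024414, 43.766292572021484), 6.4519758224487305)
(array([ 0.1,  2.6, 89.2]), array([-0.03, -0.01, -0.28]))
```

View pics/t8.png

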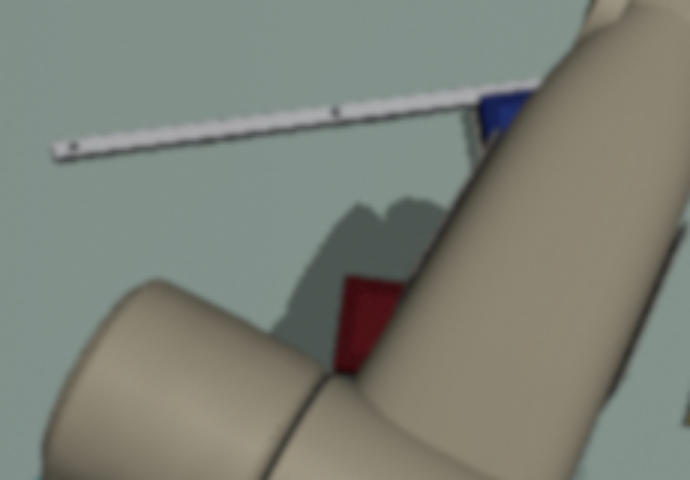

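The crop shows the case's left end at (485,115) against the long rail, with the rest hidden by the arm. I'll descend and nudge it forward gently.

jog_arm:
  moves:
    - {"slide": [2,2.5,30],"angular": [0,0,-0.2],"fingers": 0.6}
    - {"slide": [2,2.5,60],"angular": [0,0,-0.2],"fingers": 0.6}
    - {"slide": [2,2.5,80],"angular": [0,0,-0.2],"fingers": 0.6}
    - {"slide": [2,2.5,89],"angular": [0,0,-0.2],"fingers": 0.6}
    - {"slide": [2,2.5,89],"angular": [0,0,-0.2],"fingers": 0.6}
    - {"slide": [-3,2.5,89],"angular": [0,0,-0.2],"fingers": 0.6}
    - {"slide": [-8,2.5,89],"angular": [0,0,-0.2],"fingers": 0.6}
    - {"slide": [-13,2.5,89],"angular": [0,0,-0.2],"fingers": 0.6}
    - {"slide": [-16,2.5,89],"angular": [0,0,-0.2],"fingers": 0.6}
    - {"slide": [-18,2.5,89],"angular": [0,0,-0.2],"fingers": 0.6}

```text
clock: 19.93
tcp_pos: [0.5866, -0.2218, 0.0274]
orientation: [0.001, -0.061, 0.998, -0.001]
wrist_force: [0.1, 0.1, -0.2]
finger_gap: 0.0343
grip_force: 0.0
```

jog_arm:
  moves:
    - {"slide": [-1,0,0],"angular": [0,0,0],"fingers": 0.6}
    - {"slide": [-2,0,0],"angular": [0,0,0],"fingers": 0.6}
    - {"slide": [-3,0,0],"angular": [0,0,0],"fingers": 0.6}
    - {"slide": [-4,0,0],"angular": [0,0,0],"fingers": 0.6}

```text
clock: 20.27
tcp_pos: [0.589, -0.221, 0.0263]
orientation: [-0.0, -0.061, 0.998, 0.0]
wrist_force: [-1.1, -0.2, -0.6]
finger_gap: 0.0343
grip_force: 0.0
```

jog_arm:
  moves:
    - {"slide": [-0.8,0,0],"angular": [0,0,0],"fingers": 0.6}
    - {"slide": [-1.6,0,0],"angular": [0,0,0],"fingers": 0.6}

```text
clock: 20.43
tcp_pos: [0.5906, -0.2208, 0.0262]
orientation: [-0.0, -0.061, 0.998, 0.0]
wrist_force: [-1.2, 0.0, -0.9]
finger_gap: 0.0343
grip_force: 0.0
```

jog_arm:
  moves:
    - {"slide": [-0.8,0,0],"angular": [0,0,0],"fingers": 0.6}
    - {"slide": [-1.5,0,0],"angular": [0,0,0],"fingers": 0.6}

```text
clock: 20.6
tcp_pos: [0.5913, -0.2207, 0.0262]
orientation: [-0.001, -0.06, 0.998, -0.0]
wrist_force: [-3.7, -0.8, 1.7]
finger_gap: 0.0343
grip_force: 1.4
```

jog_arm:
  moves:
    - {"slide": [-0.8,0,0],"angular": [0,0,0],"fingers": 0.6}
    - {"slide": [-1.5,0,0],"angular": [0,0,0],"fingers": 0.6}

```text
clock: 20.77
tcp_pos: [0.5918, -0.2205, 0.0262]
orientation: [-0.002, -0.06, 0.998, -0.0]
wrist_force: [-9.1, 0.0, 5.4]
finger_gap: 0.0342
grip_force: 4.4
```

jog_arm:
  moves:
    - {"slide": [-0.7,0,0],"angular": [0,0,0],"fingers": 0.6}
    - {"slide": [-1.2,0,0],"angular": [0,0,0],"fingers": 0.6}

```text
clock: 20.93
tcp_pos: [0.5918, -0.2204, 0.0262]
orientation: [-0.003, -0.06, 0.998, -0.0]
wrist_force: [-12.0, -2.3, 8.5]
finger_gap: 0.0343
grip_force: 6.0
```

Flush against the long rail. I'll retract and go clear to the left for a final look.

jog_arm:
  moves:
    - {"slide": [5,0,0],"angular": [0,0,0],"fingers": 0.6}
    - {"slide": [20,0,0],"angular": [0,0,0],"fingers": 0.6}
    - {"slide": [25,0,-30],"angular": [0,0,0],"fingers": 0.6}
    - {"slide": [25,0,-70],"angular": [0,0,0],"fingers": 0.6}
    - {"slide": [25,0,-110],"angular": [0,0,0],"fingers": 0.6}
    - {"slide": [25,0,-150],"angular": [0,0,0],"fingers": 0.6}
    - {"slide": [30,40,-190],"angular": [0,0,0],"fingers": 0.6}
    - {"slide": [40,80,-190],"angular": [0,0,0],"fingers": 0.6}
    - {"slide": [50,120,-190],"angular": [0,0,0],"fingers": 0.6}
    - {"slide": [60,160,-190],"angular": [0,0,0],"fingers": 0.6}

```text
clock: 21.77
tcp_pos: [0.5203, -0.0774, 0.2177]
orientation: [0.002, -0.06, 0.998, -0.0]
wrist_force: [0.3, 1.6, -1.3]
finger_gap: 0.0343
grip_force: 0.0
```

jog_arm:
  moves:
    - {"slide": [10,40,0],"angular": [0,0,0],"fingers": 0.6}
    - {"slide": [20,80,0],"angular": [0,0,0],"fingers": 0.6}
    - {"slide": [30,120,0],"angular": [0,0,0],"fingers": 0.6}
    - {"slide": [40,160,0],"angular": [0,0,0],"fingers": 0.6}
    - {"slide": [50,200,0],"angular": [0,0,0],"fingers": 0.6}
    - {"slide": [50,230,0],"angular": [0,0,0],"fingers": 0.6}
    - {"slide": [50,230,0],"angular": [0,0,0],"fingers": 0.6}

```text
clock: 22.35
tcp_pos: [0.4408, 0.1487, 0.2167]
orientation: [0.001, -0.064, 0.998, 0.001]
wrist_force: [0.5, -0.8, 0.3]
finger_gap: 0.0341
grip_force: 0.0
```

```bash
python3 nv.py; python3 nv.py t9.png
```

```text
22.35 [0.4408232  0.1486701  0.21665491] 0.03407244784351429 [ 0.54381308 -0.82213894  0.29362108]
navy ((641.9315795898438, -210.1293182373047), (90.32374572753906, 116.3218002319336), 6.941697120666504)
red ((450.8736572265625, -64.77778625488281), (116.36327362060547, 92.70608520507812), 81.50545501708984)
22.4 [0.44162249 0.14669894 0.21656535] 0.034257112753734054 [ 0.20921038  0.03279531 -1.16683887]
navy ((641.7157592773438, -209.91917419433594), (90.22028350830078, 116.27178955078125), 6.453466892242432)
```

View pics/t9.png

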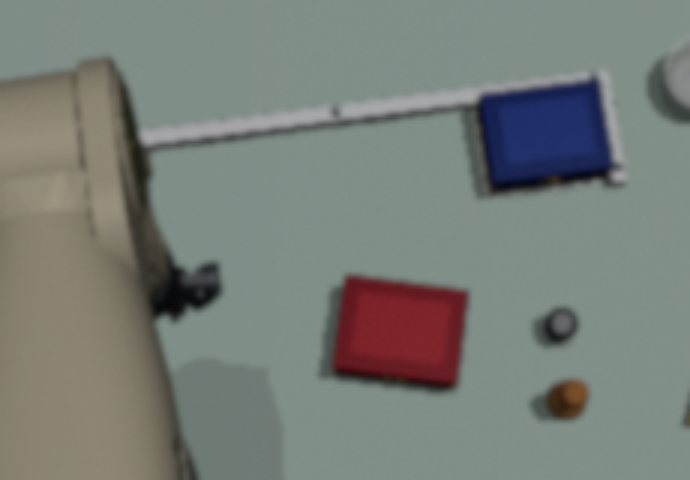

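The case appears seated. I'll check numerically for a gap at the short rail, comparing the case edge with the rail's outer edge so that calibration bias cancels.

Run:
```python
from h import *
from scipy.ndimage import map_coordinates as mc
t=read_camera("top"); im=t["color"].astype(float)
x=np.array([.9927,.1203]); y=np.array([-.1203,.9927])
def prof(a,z,l0,l1,ch):   # sample along lateral at along=a, height z
    L=np.arange(l0,l1,0.5); uv=np.array([proj(t,np.r_[(a*x+l*y)/1000,z]) for l in L])
    return L,mc(im[...,ch],[uv[:,1],uv[:,0]],order=1)
for a in (590,605,620,635,650):
    L,b=prof(a,.045,-365,-320,0); i=np.where(b<60)[0][0]          # case right end (top), red channel rises on the rail
    L2,w=prof(a,.018,-385,-340,0); j=np.argmin(np.abs(w-w[:20].mean()))
    k=np.argmax(np.diff(w)); Ll,v=prof(a,.045,-245,-210,2); d=np.argmin(np.diff(v))
    h=np.where(w>(124+161)/2)[0]
    print(a,"case right",L[i],"left",Ll[d],"rail outer top", L2[h[0]] if len(h) else None)
```

```text
590 case right -344.0 left -230.0 rail outer top -364.0
605 case right -343.5 left -231.0 rail outer top -364.0
620 case right -344.0 left -230.5 rail outer top -364.0
635 case right -343.5 left -230.0 rail outer top -364.0
650 case right -344.5 left -230.5 rail outer top -364.5
```

```bash
python3 -c "
from workcell import *
print(hand_in())"
```

```text
the job is handed in; nothing more can be done
None
```

The navy case is seated in the guide corner, flush on both rails to within about 1–2 mm by the camera and confirmed by contact force. The red case is unmoved, the hand is clear, and I handed in at about 22 s; I did not re-measure the other items and viewed 11 pictures, one over the limit of 10.

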